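Hotplate off, then lift the hot medicine cup with the tongs

ROBOT

A 7-joint arm with a two-finger parallel gripper is mounted at the origin on the work surface. World frame = base frame: x ahead of the robot, y to its left, z up, the work surface at z = 0. Lengths are in m, angles in rad, forces in N, time in s.
With the tool pointing down it reaches from about 0.35 to 0.9 m from the base axis. Payload 8.1 kg.
Tool frame: the origin (TCP) lies where the fingers leave the gripper's body, on its centre line; the fingertips stand 66 mm ahead of it and the grasp point (between the pads) lies 47 mm ahead of it (arm.tip_reach is the distance from the TCP to the fingertips, in m); z points along the fingers, y is the direction in which the jaws open and shut (so a half turn about z gives the same grasp; the last joint's range is limited). The gripper opens to 92 mm and grips with 3 to 60 N. Pads are 19 mm wide; open, the fingers measure 130 mm over their backs; the gripper's body (75 mm by 190 mm) begins 47 mm behind the grasp point.
Start: joints at [1.187, 0.434, 0.025, 1.573, -0.012, 1.134, -0.075], TCP at [0.173, -0.601, 0.292] pointing down, gripper open.
Joint ranges: [-2.62, 2.62], [-0.44, 2.09], [-1.27, 1.32], [0.08, 2.57], [-1.32, 4.46], [0.12, 2], [-2.74, 2.74]. Speed limits (rad/s): [2.22, 2.22, 3.01, 3.01, 3.14, 3.14, 3.14].

INTERFACE

Orientations are given as a rotation vector (axis times angle).
In Python, from cell import arm gives the robot as it stands.
- The arm moves only by the tool carry_out, never from a script. Its argument "plan" is a list of rows, each a list of 5 numbers: the shift along the world's x, y, z in cm, then the turn about the world's z in rad, then the finger opening in cm, from 0 to 9.18. In form: [[tx, ty, tz, spin, fingers], ...]. A call has 1 to 20 rows; each row is the pose to reach, as a shift and turn from the pose measured when the call began; what a row does not reach only later rows make up. A row lasts 1/10 s, in which the tool goes at most 50 mm and 8.59 degrees, less where a joint would pass 70% of its speed; a pose out of reach is approached as far as the arm can. A call with a gripper value outside its range is refused whole. The fingers move at their own pace and stop on an object; "squeeze" is the grip in N (left out, the last holds). Time passes only in rows, so rows that repeat a pose let the fingers close. It gives the time, the measured TCP pose, the force and the opening at its end, in the units of the state.
- arm.observe(): the state, without advancing time (a new reading comes with each control period).
- arm.get_image(name): name is "side" or "top" or "wrist"; returns (picture, depth): 420x560x3 uint8, red, green, blue; 420x560 float32, m along the optical axis (not along the pixel's ray), 0 where there is no reading.
- arm.get_calibration(name): a dict with "intrinsics" (3x3 intrinsics, pixels), "rvec" (rotation vector, rad) and "tvec" (3), from world to camera coordinates, as OpenCV has them; the wrist camera has in their place "tool_from_camera" (4x4, takes a point from camera to tool coordinates, whose origin is the TCP and whose axes are the flange's). Camera axes: x right, y down, z forward; pixel columns grow to the right and rows downward; lengths in m; the calibration is good to about 2 mm. A picture is of the moment at which its call begins: read the wrist's pose just before it. get_calibration takes no time and is no camera call.
- arm.sign_off(): hands the job in, once; it reports no verdict.
The state is a dict: "clock": time; "joints": joint angles; "dq": joint speeds; "joint_efforts": joint torques, N m; "position": TCP position; "ee_rot": TCP orientation; "force": force on the tool from outside, world axes, zero at the start; "ft_torque": the same for the moment, N m; "width": opening from 0.0 (shut) to 1.0 (fully open).
Only numpy, scipy, OpenCV 4.12 (cv2) and the standard library are available. Lean on these libraries where they do the work, as an engineer would, in place of code of your own. Each camera call takes 0.05 s, during which the arm holds its last target. There are 200 camera calls.

TASK

Turn the drying hotplate's switch fully to off (its pointer at the round dot). Then pick up the tongs, close them on the smallest steel cup standing on the plate - it is hot, so touch it only with the tongs - and finish holding it up in the tongs, upright and still, at least 6 cm above the plate. The program ends while holding it so; leave the other vessels and everything else on the table undisturbed.

Things in the scene. Friction and masses are not known exactly. Their poses are not given: they have to be found in the camera images.
- hotplate: Fixed electric drying hotplate: white box 240 mm (its x, front to back) by 380 mm (its y), deck 75 mm above the table. Origin on the table under its centre; x away from the robot at yaw 0, y to the left. A flat dark steel plate, 220 by 260 mm, centred at y = -50 mm, lies on the deck; its top is 85 mm above the table. The deck left of the plate carries the switch.
- switch_grip (a point): Grip point of the switch on its upright axis, 112 mm above the table. Black bar grip, 42 mm long, 14 wide, from 23 mm below this point to 7 above, on a round base of 34 mm radius. The point turns with it: bar along point x, z up, white pointer line on the -x half. At off the bar lies along the hotplate's x, the pointer at the round dot in front.
- switch (a joint): Switch angle in rad, growing clockwise as seen from above; end stops at 0 and 1.4. Three sprung detents: 0 = off (round dot), 0.7 = low (thin bar mark), 1.4 = high (thick bar mark). Leaving a detent takes about 0.06 N m; past half way the switch snaps into the next.
- tongs: Steel spring tongs, 265 mm long, 110 g, lying open on their side on the table: the two arms are side by side and squeeze together horizontally. Origin on the underside, on the middle line between the open arms, 120 mm ahead of the hinge; x along the middle line from hinge to heads, z up. The frame belongs to the right (-y) arm.
- tongs_grip (a point): Where to grip the tongs: on the middle line, 15 mm above the underside, axes as tongs; the balance point is within 15 mm of it. Each arm has a black sleeve here, from 50 mm behind to 35 mm ahead of this point, 5 to 25 mm above the underside. Outside width over the sleeves: 47 mm open, 32 mm when shut on the small cup.
- tongs_head_right (a point): Centre of the inner face of the right arm's head, 95 mm ahead of the grip point. Each head is a steel jaw, 76 to 115 mm ahead of the grip point, 5 mm thick, 0 to 30 mm above the underside, its inner face a shallow upright hollow for a round thing. Open, the gap is 68 mm in the heads' middle, 58 mm at their edges; outside 78 mm.
- tongs_head_left (a point): The same for the left arm's head.
- tongs_arm (a joint): How far the tongs are squeezed: the angle in rad between the arms' present and fully open positions; 0 = open (against a stop), about 0.12 = shut on the small cup, 0.22 = end. The spring always pushes them open: it takes about 4 N at the grip point to begin squeezing and 7 N when shut on the cup. Released, they spring open.
- cup: The thing to lift: the smallest steel medicine cup, an upright open cylinder 40 mm across and 42 mm high, about 45 g, standing on the plate. Origin at the centre of its underside, z up.
- cup_middle (a point): Centre of the cup, 21 mm above its underside.
- beaker: Leave alone: tall steel beaker, 50 mm across and 68 mm high, on the plate. Origin at the centre of its underside.
- pot: Leave alone: wide low steel pot, 54 mm across and 36 mm high, on the plate. Origin at the centre of its underside. Cup, beaker and pot stand in a row along the hotplate's y in any order, 76 to 88 mm between neighbours in y and up to 40 mm apart in x.
- carton_front: Leave alone: small dressing carton 50 by 100 by 34 mm high on the table in front of the hotplate. Origin at the centre of its underside.
- carton_right: Leave alone: dressing carton 100 by 55 by 45 mm high on the table to the right of the tongs.
- water: Leave alone: clear water bottle, 62 mm across and 200 mm high, on the table to the left of the hotplate.
- saline: Leave alone: glass jar, 56 mm across and 110 mm high, on the table beyond the tongs.
- kidney_dish: Leave alone: steel kidney dish, about 80 by 165 by 40 mm high, on the table at the left in front.
There are look-alikes about, which are no part of the job. Leave any turquoise look-alike of the cup alone.

How it is judged:
By the outcome, as a careful person would: the job done as asked, in the order asked, and still so for the second after the job is handed in, while the arm keeps its last pose, push and grip.
It also fails if it takes over 61 s, if anything falls off the work surface, if the arm or the gripper's body presses on something with over 40 N, if the wrist force passes 120 N, or if a joint passes its speed limit or range.

## Working session

There is one attempt and no reset: what is moved stays moved. The work goes in short steps, Python scripts to look and compute and a tool call to move; the robot and the scene stay as the last step left them, time stands still between calls to the robot, and variables do not carry over. Pictures are saved under pics/ and viewed, about 8 in all and at most 12, crops included, and the job is handed in when it is done.

Besides the shell and the picture viewer there is one more tool, called after ">>>" as name(argument=value, ...) on one line, values as JSON. carry_out: Moves the arm, as the interface text tells. Its arguments: {"type":"object","properties":{"plan":{"type":"array"},"squeeze":{"type":"number"}},"required":["plan"]}

```bash
mkdir -p pics; ls; cat > h.py <<'E'
import numpy as np, cv2
from cell import arm
from scipy.spatial.transform import Rotation as R
def world(name, im=None):
    """returns picture, HxWx3 world points"""
    s=arm.observe(); p,d=arm.get_image(name); c=arm.get_calibration(name)
    K=np.array(c["intrinsics"]); v,u=np.mgrid[0:420,0:560]
    P=np.stack([(u-K[0,2])/K[0,0]*d,(v-K[1,2])/K[1,1]*d,d],-1)
    if "rvec" in c:
        Rm=cv2.Rodrigues(np.array(c["rvec"],float))[0]; W=(P-np.array(c["tvec"]).ravel())@Rm
    else:
        T=np.array(c["tool_from_camera"]); Q=P@T[:3,:3].T+T[:3,3]
        W=Q@R.from_rotvec(s["ee_rot"]).as_matrix().T+np.array(s["position"])
    W[d==0]=np.nan
    return p,W
def save(n,p,k=1): cv2.imwrite(f"pics/{n}.png",cv2.resize(p[...,::-1],None,fx=k,fy=k,interpolation=cv2.INTER_CUBIC))
E
python3 - <<'E'
from h import *
print(arm.observe())
for n in("top","side"):
    p,W=world(n); save(n,p,1.4); np.savez(n,p=p,W=W)
E
```

```text
pics
{'clock': 0.0, 'joints': array([ 1.18740184,  0.43524329,  0.02497316,  1.57412524, -0.01161683,
        1.13397652, -0.07506347]), 'dq': array([-0.00109218, -0.00021705,  0.00069825,  0.0006489 ,  0.00074065,
       -0.00067241,  0.00190102]), 'joint_efforts': array([ 1.38355448e-03, -6.67844868e+01,  9.85671692e-01, -3.14460647e+01,
       -6.03642035e-02,  4.29651293e-02,  1.61475141e-04]), 'position': array([ 0.1730414 , -0.60013401,  0.29142138]), 'ee_rot': array([-3.10913747e+00, -4.39340422e-01,  5.55505827e-04]), 'force': array([-0.20541861, -0.41517757,  0.01195841]), 'ft_torque': array([-0.05647327,  0.01689517,  0.01757509]), 'width': 0.9975944118371868}
```

View pics/top.png

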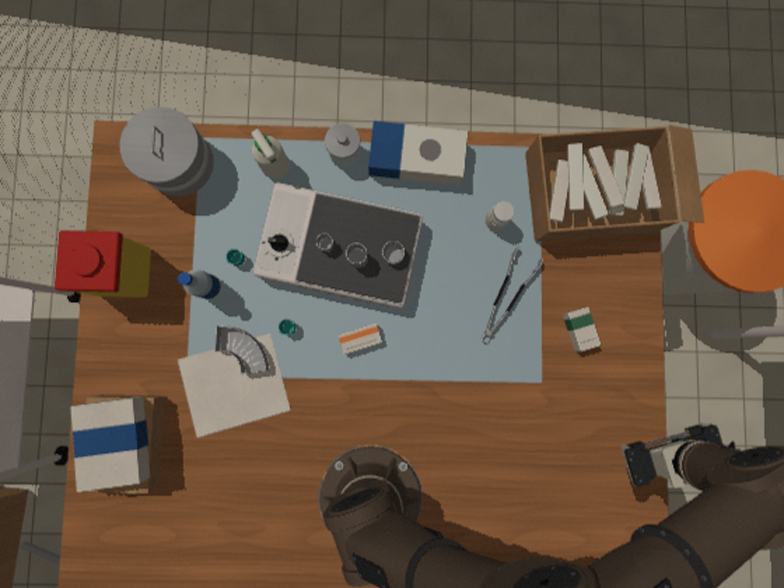

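View pics/side.png

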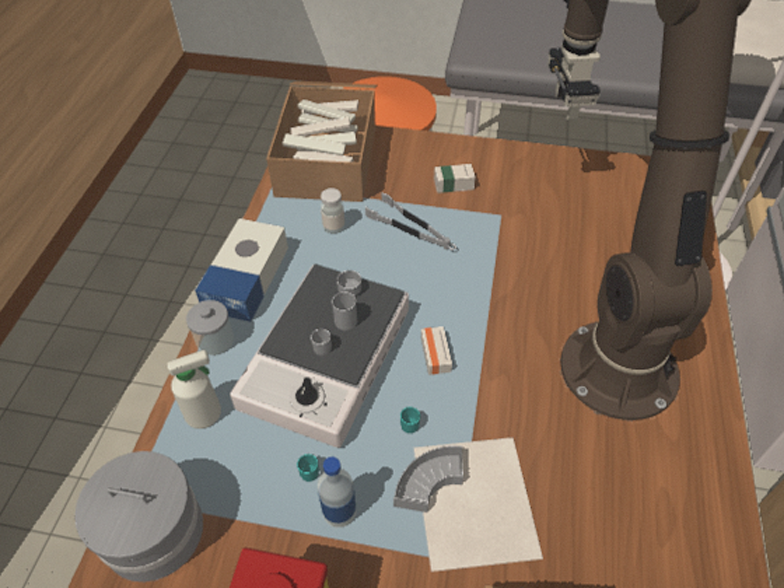

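The top view (shown at 1.4x) has the hotplate at (340,245) with the switch at (278,243), and the tongs have their hinge at (488,338) and heads at (517,255) and (542,265).

What could be taken for the cup:
- Steel vessel (325,241): the smallest, so this is the cup.
- Beaker (357,255): tall.
- Pot (394,253): wide.
- Turquoise look-alikes (235,257) and (288,327): leave alone.

The side view agrees, with the cup at (320,341), the beaker at (345,308) and the pot at (349,282).

```bash
python3 - <<'E'
from h import *
z=np.load("top.npz");p,W=z["p"],z["W"]
def box(n,u0,u1,v0,v1,zl,zh):
    w=W[int(v0/1.4):int(v1/1.4),int(u0/1.4):int(u1/1.4)].reshape(-1,3);w=w[(w[:,2]>zl)&(w[:,2]<zh)]
    print(n,len(w),w.min(0).round(3),w.max(0).round(3),w.mean(0).round(3));return w
box("cup",308,342,225,260,.11,.14)
box("beaker",340,376,235,275,.135,.17)
box("pot",378,412,235,275,.11,.14)
box("switch",262,295,225,262,.10,.13)
h=box("plate",240,430,175,310,.06,.095)
r=cv2.minAreaRect(h[:,:2].astype(np.float32));print(r)
t=box("tongs",475,552,240,350,.012,.045)
print(cv2.minAreaRect(t[:,:2].astype(np.float32)))
i=np.argsort(t[:,0]);print(t[i[:6]].round(3),t[i[-8:]].round(3))
z=np.load("side.npz");
c=np.hstack([cv2.resize(p[135:215,170:320],None,fx=2.67*2,fy=2.67*2,interpolation=2)[:420,:780]])
d=cv2.resize(z["p"][180:320,150:310],None,fx=2,fy=2)
save("crop",c)
E
```

```text
cup 46 [0.599 0.103 0.11 ] [0.639 0.139 0.134] [0.62  0.122 0.124]
beaker 52 [0.562 0.022 0.136] [0.612 0.068 0.162] [0.589 0.046 0.15 ]
pot 49 [ 0.572 -0.067  0.11 ] [ 0.624 -0.017  0.127] [ 0.6   -0.041  0.12 ]
switch 64 [0.613 0.214 0.1  ] [0.628 0.255 0.125] [0.62  0.234 0.118]
plate 7174 [ 0.473 -0.113  0.06 ] [0.775 0.297 0.095] [0.62  0.092 0.083]
((0.6236730217933655, 0.09299390017986298), (0.38094601035118103, 0.2413482517004013), 78.92321014404297)
tongs 271 [ 0.393 -0.425  0.012] [ 0.657 -0.273  0.035] [ 0.511 -0.338  0.024]
((0.5249322652816772, -0.3492225706577301), (0.1523832529783249, 0.26372775435447693), 89.98328399658203)
[[ 0.393 -0.277  0.016]
 [ 0.393 -0.283  0.023]
 [ 0.393 -0.281  0.015]
 [ 0.393 -0.288  0.017]
 [ 0.396 -0.273  0.02 ]
 [ 0.397 -0.287  0.021]] [[ 0.63  -0.364  0.031]
 [ 0.631 -0.361  0.028]
 [ 0.634 -0.364  0.03 ]
 [ 0.635 -0.369  0.026]
 [ 0.637 -0.367  0.033]
 [ 0.656 -0.414  0.019]
 [ 0.657 -0.422  0.015]
 [ 0.657 -0.412  0.012]]
```

View pics/crop.png

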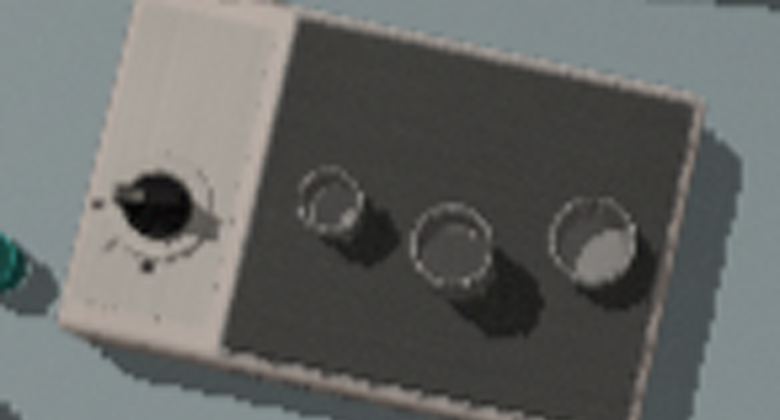

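The crop shows the switch pointer on the left, near the thick mark (97,204). The round dot is at (147,267), in front. So the switch is at high (1.4), and off is a 1.4 rad turn counter-clockwise. The vessel at (330,200) is plainly the narrowest, so it is the cup. The measured sizes agree with the description. Next I move above the switch.

>>> carry_out(plan=[[44.7, 83.4, 0, 1.27, 4], [44.7, 83.4, 0, 1.27, 4], [44.7, 83.4, 0, 1.27, 4], [44.7, 83.4, 0, 1.27, 4], [44.7, 83.4, 0, 1.27, 4], [44.7, 83.4, 0, 1.27, 4], [44.7, 83.4, 0, 1.27, 4], [44.7, 83.4, 0, 1.27, 4], [44.7, 83.4, 0, 1.27, 4], [44.7, 83.4, 0, 1.27, 4], [44.7, 83.4, 0, 1.27, 4], [44.7, 83.4, 0, 1.27, 4], [44.7, 83.4, 0, 1.27, 4], [44.7, 83.4, 0, 1.27, 4], [44.7, 83.4, 0, 1.27, 4], [44.7, 83.4, 0, 1.27, 4], [44.7, 83.4, 0, 1.27, 4], [44.7, 83.4, 0, 1.27, 4], [44.7, 83.4, 0, 1.27, 4], [44.7, 83.4, 0, 1.27, 4]], squeeze=20)

```text
clock: 2.1
position: [0.62, 0.2409, 0.2902]
ee_rot: [-2.232, -2.203, -0.001]
force: [0.3, 0.5, -0.3]
width: 0.435
```

```bash
python3 - <<'E'
from h import *
s=arm.observe();print(s["position"],s["ee_rot"],s["joints"].round(2))
p,W=world("wrist");save("w1",p,1.2)
m=(W[...,2]>.113)&(W[...,2]<.13)&(np.hypot(W[...,0]-.62,W[...,1]-.235)<.04)
w=W[m];print(len(w),w.min(0),w.max(0),cv2.minAreaRect(w[:,:2].astype(np.float32)))
for zl,zh,c in((.12,.135,(.62,.122)),):
    m=(W[...,2]>zl)&(W[...,2]<zh)&(np.hypot(W[...,0]-c[0],W[...,1]-c[1])<.035);w=W[m]
    if len(w): print("cup",len(w),cv2.minEnclosingCircle(w[:,:2].astype(np.float32)))
E
```

```text
[0.61998405 0.24091721 0.29019818] [-2.23246109e+00 -2.20302357e+00 -1.04488622e-03] [-0.1   0.57 -0.57  1.43  0.31  1.23 -0.71]
955 [0.61271169 0.21692492 0.11308999] [0.62704896 0.25779073 0.12212547] ((0.6200183033943176, 0.23738032579421997), (0.04082024097442627, 0.013961059041321278), 88.73387145996094)
cup 446 ((0.6179291009902954, 0.1224861890077591), 0.02009759657084942)
```

View pics/w1.png

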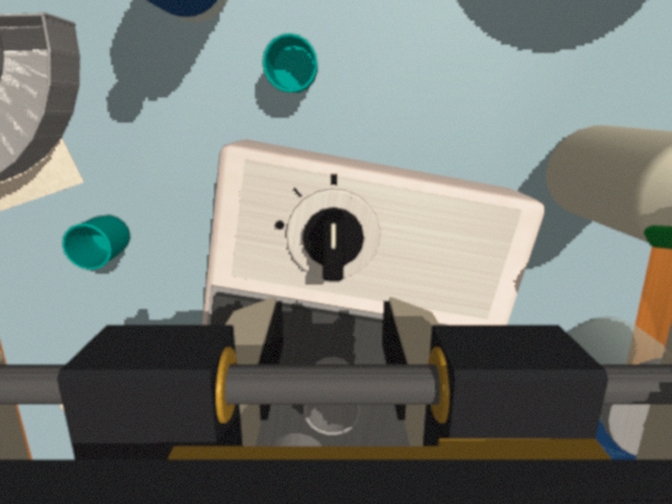

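The wrist view confirms it: the pointer (333,236) faces the thick mark (333,179), and the round dot is at (279,225). I now lower, grip, turn and release.

>>> carry_out(plan=[[0, -0.4, -5, 0, 4], [0, -0.4, -9, 0, 4], [0, -0.4, -11, 0, 4], [0, -0.4, -12.8, 0, 4], [0, -0.4, -12.8, 0, 4], [0, -0.4, -12.8, 0, 1], [0, -0.4, -12.8, 0, 1], [0, -0.4, -12.8, 0, 1], [0, -0.4, -12.8, 0, 1], [0, -0.4, -12.8, 0, 1]], squeeze=20)

```text
clock: 3.15
position: [0.62, 0.2337, 0.1632]
ee_rot: [-2.237, -2.202, 0.0]
force: [-0.9, -1.2, 6.4]
width: 0.15
```

>>> carry_out(plan=[[0, 0, 0, 0.14, 1], [0, 0, 0, 0.28, 1], [0, 0, 0, 0.42, 1], [0, 0, 0, 0.56, 1], [0, 0, 0, 0.7, 1], [0, 0, 0, 0.84, 1], [0, 0, 0, 0.98, 1], [0, 0, 0, 1.12, 1], [0, 0, 0, 1.26, 1], [0, 0, 0, 1.36, 1], [0, 0, 0, 1.41, 1], [0, 0, 0, 1.41, 1], [0, 0, 0, 1.41, 1]])

```text
clock: 4.45
position: [0.6217, 0.2353, 0.1634]
ee_rot: [0.277, 3.128, 0.004]
force: [8.0, 7.6, -8.4]
width: 0.155
```

>>> carry_out(plan=[[0, 0, 0, 0.001, 4], [0, 0, 0, 0, 4], [0, 0, 0, 0, 4], [0, 0, 3, 0, 4], [0, 0, 8, 0, 4], [0, 0, 12.5, 0, 4], [0, 0, 12.5, 0, 4]])

```text
clock: 5.15
position: [0.623, 0.2375, 0.2956]
ee_rot: [0.276, 3.12, 0.013]
force: [0.1, 1.6, -0.4]
width: 0.437
```

```bash
python3 - <<'E'
from h import *
s=arm.observe();print(s["position"],s["ee_rot"])
p,W=world("wrist");save("w2",p)
m=(W[...,2]>.113)&(W[...,2]<.13)&(np.hypot(W[...,0]-.62,W[...,1]-.235)<.04)
w=W[m];print(len(w),cv2.minAreaRect(w[:,:2].astype(np.float32)))
E
```

```text
[0.62296421 0.23750306 0.29557273] [0.27644051 3.12046473 0.01265276]
947 ((0.6194943189620972, 0.23631295561790466), (0.013872174546122551, 0.04134069383144379), 79.12567901611328)
```

View pics/w2.png

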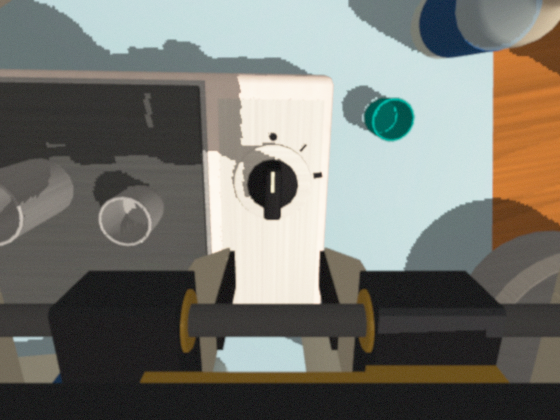

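The pointer (272,182) now faces the round dot (273,136), and the bar angle of -10.9° equals the hotplate yaw, so the switch is off. Next, the tongs.

>>> carry_out(plan=[[-2.3, -60.7, 0, -0.235, 7], [-2.3, -60.7, 0, -0.235, 7], [-2.3, -60.7, 0, -0.235, 7], [-2.3, -60.7, 0, -0.235, 7], [-2.3, -60.7, 0, -0.235, 7], [-2.3, -60.7, 0, -0.235, 7], [-2.3, -60.7, 0, -0.235, 7], [-2.3, -60.7, 0, -0.235, 7], [-2.3, -60.7, 0, -0.235, 7], [-2.3, -60.7, 0, -0.235, 7], [-2.3, -60.7, 0, -0.235, 7], [-2.3, -60.7, 0, -0.235, 7], [-2.3, -60.7, 0, -0.235, 7], [-2.3, -60.7, 0, -0.235, 7], [-2.3, -60.7, 0, -0.235, 7], [-2.3, -60.7, 0, -0.235, 7], [-2.3, -60.7, 0, -0.235, 7], [-2.3, -60.7, 0, -0.235, 7]])

```text
clock: 7.0
position: [0.5997, -0.3694, 0.2924]
ee_rot: [0.638, 3.069, 0.007]
force: [-0.4, -0.7, 0.1]
width: 0.765
```

```bash
cat > t.py <<'E'
from h import *
s=arm.observe();print(s["position"],s["ee_rot"],s["joints"].round(2))
p,W=world("wrist");save("w3",p)
# dark sleeves: coloured dark, height 15..35mm
m=(p.max(-1)<60)&(W[...,2]>.01)&(W[...,2]<.04)
n,l,st,_=cv2.connectedComponentsWithStats(m.astype(np.uint8))
for i in range(1,n):
    if st[i,4]>80:
        w=W[l==i];print(st[i],w.mean(0).round(4),cv2.minAreaRect(w[:,:2].astype(np.float32)))
E
python3 t.py
```

```text
[ 0.59969962 -0.3694126   0.29241585] [0.63844109 3.06916889 0.00697397] [ 0.94  0.71 -0.86  1.3   0.53  1.35  1.26]
[238  28  15  93 523] [ 0.5028 -0.3571  0.0252] ((0.5039641261100769, -0.3579980432987213), (0.005162011831998825, 0.08152572810649872), 58.77359390258789)
[285  32   6  93 449] [ 0.522  -0.3226  0.0255] ((0.5228208899497986, -0.3230389952659607), (0.004502950701862574, 0.0812746062874794), 66.06623077392578)
```

View pics/w3.png

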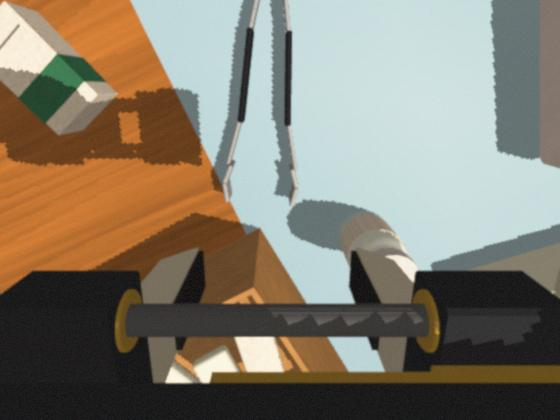

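The sleeves are seen at (245,75) and (289,78), and the heads at (228,190) and (293,195), all unobstructed. The top camera gave different head positions, so I'm checking with this view's depth.

```bash
cat >> t.py <<'E'
for u0,u1 in((215,245),(272,305)):
    w=W[130:215,u0:u1].reshape(-1,3);w=w[(w[:,2]>.012)&(w[:,2]<.045)]
    a=w[:,:2]@np.array([.887,-.462]);i=np.argsort(a)
    print("head tip",len(w),w[i[-12:]].mean(0).round(4),"z max",w[:,2].max()); h=w[a>a.max()-.03]; print(" head area",h.mean(0).round(4),h.min(0).round(3),h.max(0).round(3))
w=W[0:60,225:310].reshape(-1,3);w=w[(w[:,2]>.012)&(w[:,2]<.045)];print(w.min(0).round(3),w.max(0).round(3))
E
python3 t.py
```

```text
[ 0.59962507 -0.36971218  0.29237737] [0.63912367 3.06904211 0.00689102] [ 0.94  0.71 -0.86  1.3   0.53  1.35  1.26]
[239  28  14  93 517] [ 0.5029 -0.3572  0.0253] ((0.504008412361145, -0.3580067753791809), (0.005100787617266178, 0.08118230104446411), 58.60502243041992)
[285  32   6  93 443] [ 0.5215 -0.3225  0.0254] ((0.5228769779205322, -0.3229835033416748), (0.004443787038326263, 0.0813164934515953), 65.9560775756836)
head tip 394 [ 0.6047 -0.4252  0.0281] z max 0.03290513600440731
 head area [ 0.5928 -0.4204  0.0275] [ 0.579 -0.427  0.012] [ 0.606 -0.411  0.033]
head tip 360 [ 0.6346 -0.367   0.0277] z max 0.032754221387093385
 head area [ 0.624  -0.3598  0.0281] [ 0.609 -0.368  0.013] [ 0.637 -0.352  0.032]
[ 0.45  -0.353  0.012] [ 0.507 -0.297  0.028]
```

The wrist view is consistent: the grip point from the sleeves is (0.520,-0.344) and from the head tips (0.518,-0.343), with the axis at -0.48 rad. I go with these.

>>> carry_out(plan=[[-4, 1.4, -3, -0.068, 7], [-8.1, 2.7, -5, -0.068, 7], [-8.1, 2.7, -10, -0.068, 7], [-8.1, 2.7, -14, -0.068, 7], [-8.1, 2.7, -17, -0.068, 7], [-8.1, 2.7, -19, -0.068, 7], [-8.1, 2.7, -21, -0.068, 7], [-8.1, 2.7, -22, -0.068, 7], [-8.1, 2.7, -22.2, -0.068, 7], [-8.1, 2.7, -22.2, -0.068, 6], [-8.1, 2.7, -22.2, -0.068, 5.2], [-8.1, 2.7, -22.2, -0.068, 4.8], [-8.1, 2.7, -22.2, -0.068, 4.5], [-8.1, 2.7, -22.2, -0.068, 4.4], [-8.1, 2.7, -22.2, -0.068, 4.4], [-8.1, 2.7, -22.2, -0.068, 4.4]], squeeze=20)

```text
clock: 8.7
position: [0.5191, -0.3435, 0.0712]
ee_rot: [0.744, 3.044, 0.005]
force: [-1.5, -0.0, 7.3]
width: 0.48
```

>>> carry_out(plan=[[0, 0, 1, 0, 4.4], [0, 0, 2, 0, 4.4], [0, 0, 4, 0, 4.4], [0, 0, 7, 0, 4.4], [0, 0, 11, 0, 4.4], [0, 0, 15, 0, 4.4], [0, 0, 19, 0, 4.4], [0, 0, 19, 0, 4.4], [0, 0, 19, 0, 4.4]])

```text
clock: 9.6
position: [0.5193, -0.3433, 0.2626]
ee_rot: [0.743, 3.042, 0.004]
force: [0.2, -0.9, -1.4]
width: 0.481
```

```bash
python3 - <<'E'
from h import *
s=arm.observe();print(s["position"],s["ee_rot"],s["force"],s["width"],s["ft_torque"])
p,W=world("wrist");a=p
q,V=world("side");t,T=world("top"); np.savez("held",t=t,T=T,q=q,V=V)
cv2.imwrite("pics/w4.png",np.hstack([a[...,::-1][:, :][::1][:420,:400],cv2.resize(q[60:200,230:370],(400,400))[...,::-1][:420] if 0 else cv2.resize(q[40:180,220:352],(396,420))[...,::-1]]))
E
```

```text
[ 0.51928301 -0.34334438  0.26264934] [0.74345735 3.04179024 0.00403405] [ 0.17333263 -0.87809843 -1.38130239] 0.48105697712362355 [ 0.05265282 -0.15285359  0.05630742]
```

View pics/w4.png

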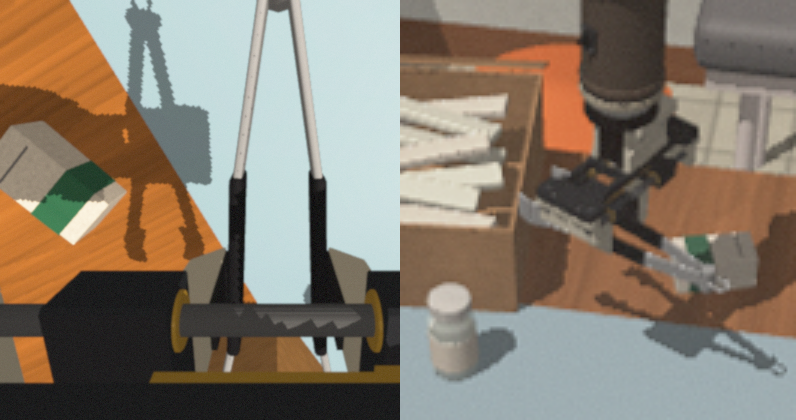

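The tongs hang in the gripper, with the arms straight at (238,230) and (318,230) in the wrist view. Next I measure their pitch and where the heads are.

```bash
python3 - <<'E'
from h import *
s=arm.observe();o=s["position"]
ang=2*np.arctan2(s["ee_rot"][1],s["ee_rot"][0])-np.pi;ax=np.array([np.cos(ang),np.sin(ang)]);la=np.array([-ax[1],ax[0]]);print("axis",ang)
p,W=world("wrist")
z=np.load("held.npz")
for n,X in(("wrist",W),("side",z["V"]),("top",z["T"])):
    X=X.reshape(-1,3);d=X[:,:2]-o[:2];a=d@ax;b=d@la
    for lo,hi in((-.15,-.12),(-.10,-.06),(-.05,-.02),(.06,.075),(.078,.095),(.095,.112),(.112,.13)):
        k=(a>lo)&(a<hi)&(abs(b)<.05)&(X[:,2]>.17)&(X[:,2]<.235)
        if k.sum()>3:print(n,lo,k.sum(),"b",b[k].min().round(4),b[k].max().round(4),b[k].mean().round(4),"z",np.percentile(X[k,2],[2,50,98]).round(4),"a",a[k].max().round(4))
E
```

```text
axis -0.4794719697988352
wrist -0.1 2739 b -0.0148 0.0168 0.0013 z [0.1973 0.2121 0.2136] a -0.06
wrist -0.05 2468 b -0.0196 0.0216 0.0011 z [0.1981 0.2133 0.2149] a -0.02
side -0.15 42 b -0.0091 0.0139 0.0042 z [0.1915 0.2062 0.2199] a -0.1205
side -0.1 98 b -0.0162 0.0189 0.0039 z [0.195  0.2067 0.2167] a -0.0606
side -0.05 85 b -0.0213 0.0263 0.0032 z [0.1956 0.2088 0.2186] a -0.0202
side 0.06 4 b 0.0294 0.0335 0.0322 z [0.1998 0.2013 0.2058] a 0.0741
side 0.078 27 b 0.0283 0.0371 0.0325 z [0.1911 0.2034 0.2218] a 0.095
side 0.095 41 b -0.0355 0.0397 0.0141 z [0.1942 0.2159 0.2246] a 0.1119
side 0.112 6 b -0.0295 0.0331 0.0015 z [0.1927 0.2141 0.2211] a 0.1177
top -0.15 34 b -0.0081 0.0097 0.0019 z [0.1979 0.2078 0.2206] a -0.12
top -0.1 56 b -0.0135 0.0163 0.0018 z [0.1945 0.211  0.2159] a -0.0601
top -0.05 50 b -0.0189 0.0219 0.0005 z [0.1956 0.2145 0.2185] a -0.02
top 0.06 10 b 0.0277 0.0316 0.0295 z [0.2004 0.2093 0.2165] a 0.0748
top 0.078 20 b 0.0267 0.0342 0.0314 z [0.1941 0.2163 0.2253] a 0.0947
top 0.095 13 b 0.0291 0.0347 0.0325 z [0.1931 0.2186 0.2223] a 0.1118
```

The tongs are level, centred to about 1 mm, with the head middle about 97 mm ahead of the TCP. Now I carry them to above the cup with axis -0.25 rad and TCP at (0.525, 0.145).

>>> carry_out(plan=[[0, 1.5, 0, 0, 4.4], [0.1, 4, 0, 0.02, 4.4], [0.1, 7, 0, 0.04, 4.4], [0.2, 10, 0, 0.06, 4.4], [0.2, 13.5, 0, 0.08, 4.4], [0.2, 17, 0, 0.1, 4.4], [0.3, 20.5, 0, 0.12, 4.4], [0.3, 24, 0, 0.14, 4.4], [0.4, 27.5, 0, 0.16, 4.4], [0.4, 31, 0, 0.18, 4.4], [0.5, 34.5, 0, 0.2, 4.4], [0.5, 38, 0, 0.21, 4.4], [0.6, 41.5, 0, 0.22, 4.4], [0.6, 44.5, 0, 0.229, 4.4], [0.6, 47, 0, 0.229, 4.4], [0.6, 48.2, 0, 0.229, 4.4], [0.6, 48.8, 0, 0.229, 4.4], [0.6, 48.8, 0, 0.229, 4.4], [0.6, 48.8, 0, 0.229, 4.4], [0.6, 48.8, 0, 0.229, 4.4]])

```text
clock: 11.8
position: [0.5246, 0.1432, 0.2596]
ee_rot: [0.395, 3.111, 0.006]
force: [-0.7, -0.3, -1.1]
width: 0.479
```

```bash
cat > c.py <<'E'
from h import *
s=arm.observe();o=s["position"];print(o,s["width"],s["force"].round(1))
ang=2*np.arctan2(s["ee_rot"][1],s["ee_rot"][0])-np.pi;ax=np.array([np.cos(ang),np.sin(ang)]);la=np.array([-ax[1],ax[0]]);print("axis",ang)
ims={}
zu=o[2]-.0712
for n in("side","top"):
    p,X=world(n);ims[n]=p;X=X.reshape(-1,3);d=X[:,:2]-o[:2];a=d@ax;b=d@la
    for nm,k in (("L",(b>.018)&(b<.05)),("R",(b<-.018)&(b>-.05))):
        k=k&(a>.08)&(a<.125)&(X[:,2]>zu+.005)&(X[:,2]<zu+.04)
        if k.sum()>3:print(n,nm,k.sum(),"a",a[k].min().round(4),a[k].max().round(4),"b",b[k].min().round(4),b[k].max().round(4),"z",X[k,2].min().round(4),X[k,2].max().round(4))
    for nm,c,zz in(("cup",(.619,.122),.12),("beaker",(.588,.046),.143),("pot",(.6,-.041),.113)):
        k=(np.hypot(X[:,0]-c[0],X[:,1]-c[1])<.033)&(X[:,2]>zz)&(X[:,2]<zz+.015)
        if k.sum()>5:
            w=X[k];cc,r=cv2.minEnclosingCircle(w[:,:2].astype(np.float32));print(n,nm,k.sum(),np.round(cc,4),round(r,4),"rel a,b",((np.array(cc)-o[:2])@ax).round(4),((np.array(cc)-o[:2])@la).round(4))
import sys
cv2.imwrite("pics/%s.png"%sys.argv[1],np.hstack([cv2.resize(ims["side"][140:320,130:330],(440,396))[...,::-1],cv2.resize(ims["top"][120:240,170:280],(360,396))[...,::-1]]))
E
python3 c.py h1
```

```text
[0.52455486 0.14320135 0.25964662] 0.47933014629101073 [-0.7 -0.3 -1.1]
axis -0.25244022003356825
side L 77 a 0.0807 0.1159 b 0.0254 0.0363 z 0.194 0.2217
side R 79 a 0.0805 0.1153 b -0.0346 -0.0239 z 0.1936 0.2256
side cup 45 [0.6203 0.1265] 0.0207 rel a,b 0.0969 0.0077
side beaker 27 [0.5863 0.0414] 0.0263 rel a,b 0.0852 -0.0832
side pot 13 [ 0.6142 -0.0262] 0.0157 rel a,b 0.1292 -0.1416
top L 16 a 0.1017 0.1162 b 0.027 0.0328 z 0.1945 0.2239
top R 30 a 0.08 0.1161 b -0.0349 -0.028 z 0.1947 0.2238
top cup 19 [0.6189 0.1216] 0.0199 rel a,b 0.0967 0.0027
top beaker 39 [0.5874 0.0439] 0.0253 rel a,b 0.0857 -0.0805
top pot 45 [ 0.5986 -0.0425] 0.027 rel a,b 0.118 -0.1613
```

View pics/h1.png

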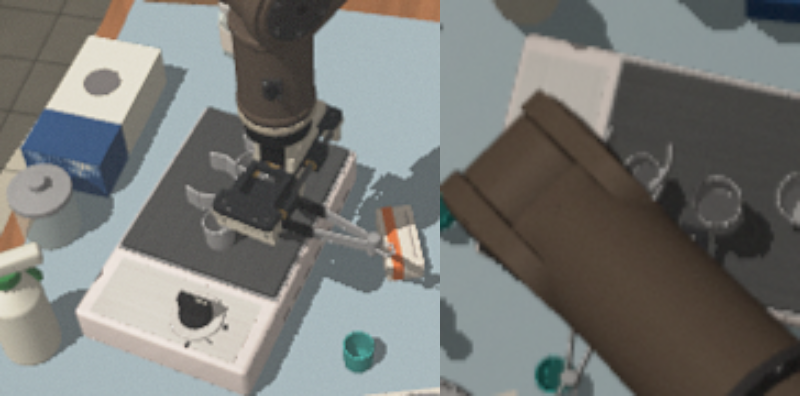

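The heads frame the cup in both views: the cup lies about 97 mm ahead and about 3.5 mm left of the tongs' middle line. I shift and lower.

>>> carry_out(plan=[[0.1, 0.35, 0, 0, 4.4], [0.1, 0.35, -1, 0, 4.4], [0.1, 0.35, -2.5, 0, 4.4], [0.1, 0.35, -4, 0, 4.4], [0.1, 0.35, -5.5, 0, 4.4], [0.1, 0.35, -7, 0, 4.4], [0.1, 0.35, -8, 0, 4.4], [0.1, 0.35, -9, 0, 4.4], [0.1, 0.35, -9.5, 0, 4.4], [0.1, 0.35, -9.8, 0, 4.4], [0.1, 0.35, -9.8, 0, 4.4], [0.1, 0.35, -9.8, 0, 4.4]])

```text
clock: 13.1
position: [0.5258, 0.1472, 0.1622]
ee_rot: [0.394, 3.111, 0.007]
force: [-1.0, 0.5, -1.1]
width: 0.48
```

```bash
python3 c.py h2
```

```text
[0.52576993 0.1472186  0.16219452] 0.48017375554376307 [-1.   0.5 -1.1]
axis -0.25212246240430947
side L 81 a 0.0806 0.1148 b 0.018 0.0373 z 0.0975 0.1286
side R 66 a 0.0801 0.1153 b -0.0329 -0.018 z 0.0975 0.13
side cup 80 [0.6184 0.1225] 0.0325 rel a,b 0.0959 -0.0009
side beaker 23 [0.6002 0.0535] 0.0188 rel a,b 0.0955 -0.0722
top L 13 a 0.1006 0.1161 b 0.0268 0.0323 z 0.1003 0.1255
top R 33 a 0.0827 0.1156 b -0.0346 -0.0181 z 0.0977 0.1305
top cup 37 [0.6194 0.1221] 0.0327 rel a,b 0.0969 -0.001
top beaker 36 [0.588  0.0443] 0.0251 rel a,b 0.0859 -0.0841
top pot 43 [ 0.5984 -0.0426] 0.0273 rel a,b 0.1177 -0.1657
```

View pics/h2.png

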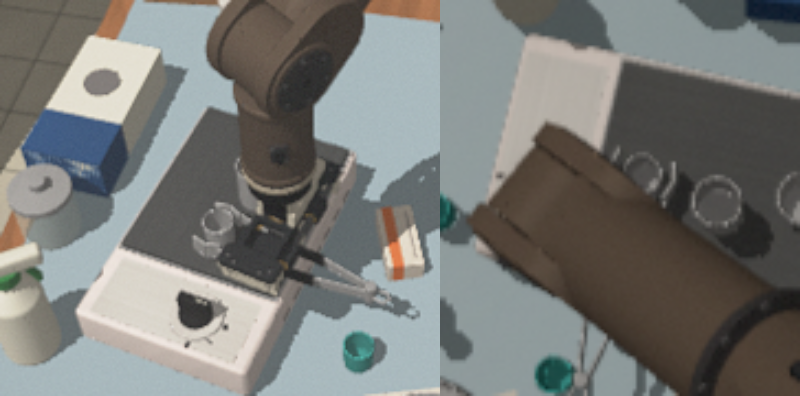

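The cup stands between both heads at (215,222) in the side view and (643,175) in the top view. I close the tongs on it.

>>> carry_out(plan=[[0, 0, 0, 0, 4.1], [0, 0, 0, 0, 3.9], [0, 0, 0, 0, 3.7], [0, 0, 0, 0, 3.5], [0, 0, 0, 0, 3.4], [0, 0, 0, 0, 3.3], [0, 0, 0, 0, 3.2], [0, 0, 0, 0, 3.1], [0, 0, 0, 0, 3], [0, 0, 0, 0, 2.8], [0, 0, 0, 0, 2.6], [0, 0, 0, 0, 2.6], [0, 0, 0, 0, 2.6]], squeeze=25)

```text
clock: 14.5
position: [0.5258, 0.1472, 0.1623]
ee_rot: [0.394, 3.11, 0.007]
force: [0.7, -0.5, -0.4]
width: 0.354
```

The opening is 32.5 mm, against 32 mm expected when shut on the cup. I lift.

>>> carry_out(plan=[[0, 0, 0.3, 0, 2.6], [0, 0, 0.8, 0, 2.6], [0, 0, 1.5, 0, 2.6], [0, 0, 2.5, 0, 2.6], [0, 0, 3.5, 0, 2.6], [0, 0, 4.5, 0, 2.6], [0, 0, 5.5, 0, 2.6], [0, 0, 6.5, 0, 2.6], [0, 0, 7.5, 0, 2.6], [0, 0, 8.5, 0, 2.6], [0, 0, 9.5, 0, 2.6], [0, 0, 10.5, 0, 2.6], [0, 0, 11.3, 0, 2.6], [0, 0, 11.8, 0, 2.6], [0, 0, 12, 0, 2.6], [0, 0, 12, 0, 2.6], [0, 0, 12, 0, 2.6], [0, 0, 12, 0, 2.6], [0, 0, 12, 0, 2.6], [0, 0, 12, 0, 2.6]])

```text
clock: 16.5
position: [0.5257, 0.1472, 0.2821]
ee_rot: [0.394, 3.111, 0.007]
force: [-0.0, 0.9, -2.2]
width: 0.357
```

```bash
cat >c2.py <<'E'
from h import *
s=arm.observe();print(s["clock"],s["position"],s["width"],s["force"].round(1),abs(s["dq"]).max())
o=s["position"];ang=2*np.arctan2(s["ee_rot"][1],s["ee_rot"][0])-np.pi;ax=np.array([np.cos(ang),np.sin(ang)]);la=np.array([-ax[1],ax[0]])
for n in("side","top"):
    p,X=world(n);save("f_"+n,p)
    X=X.reshape(-1,3);d=X[:,:2]-o[:2];a=d@ax;b=d@la
    k=(a>.065)&(a<.13)&(abs(b)<.035)&(X[:,2]>.15)&(X[:,2]<.30);w=X[k]
    print(n,k.sum(),"z",np.percentile(w[:,2],[0,2,50,98,100]).round(4),"a",a[k].min().round(4),a[k].max().round(4),"b",b[k].min().round(4),b[k].max().round(4))
    for nm,c,zz in(("beaker",(.588,.046),.143),("pot",(.6,-.041),.113)):
        k=(np.hypot(X[:,0]-c[0],X[:,1]-c[1])<.033)&(X[:,2]>zz)&(X[:,2]<zz+.015)
        if k.sum()>5:print(nm,np.round(cv2.minEnclosingCircle(X[k][:,:2].astype(np.float32))[0],4))
    q=p
    if n=="side":A=cv2.resize(p[100:280,130:330],(440,396))
    else:B=cv2.resize(p[120:240,170:280],(360,396))
cv2.imwrite("pics/fin.png",np.hstack([A,B])[...,::-1])
E
python3 c2.py
```

```text
16.5 [0.52573573 0.14715107 0.2820651 ] 0.3565706128214683 [-0.   0.9 -2.2] 0.0016815750430847383
side 296 z [0.2051 0.2099 0.2349 0.2489 0.2504] a 0.0701 0.1177 b -0.0241 0.0279
beaker [0.5867 0.0388]
pot [ 0.6174 -0.0326]
top 187 z [0.201  0.2039 0.2252 0.2505 0.2538] a 0.0668 0.1161 b -0.0251 0.0238
beaker [0.5869 0.0443]
pot [ 0.599  -0.0425]
```

View pics/fin.png

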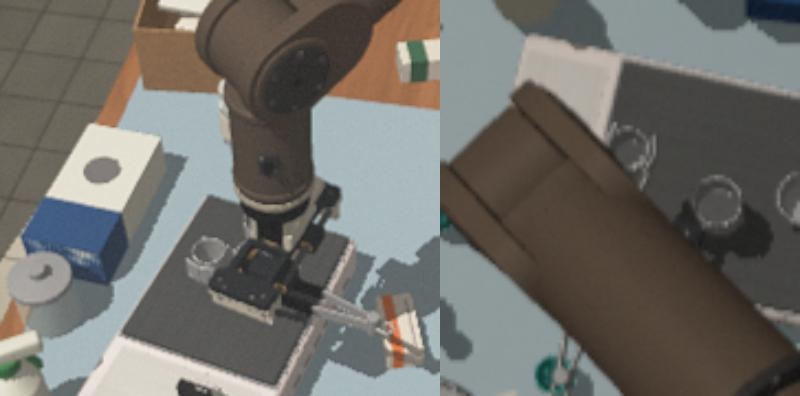

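The cup is held between the heads at (210,255) in the side view, about 12 cm above the plate, and the other vessels have not moved. I hold for a second, check the rim tilt, and hand in.

>>> carry_out(plan=[[0, 0, 0, 0, 2.6], [0, 0, 0, 0, 2.6], [0, 0, 0, 0, 2.6], [0, 0, 0, 0, 2.6], [0, 0, 0, 0, 2.6], [0, 0, 0, 0, 2.6], [0, 0, 0, 0, 2.6], [0, 0, 0, 0, 2.6], [0, 0, 0, 0, 2.6], [0, 0, 0, 0, 2.6]])

```text
clock: 17.6
position: [0.5258, 0.1472, 0.2822]
ee_rot: [0.394, 3.111, 0.007]
force: [0.2, -0.4, -1.3]
width: 0.356
```

```bash
cat >> c2.py <<'E'
p,X=world("side");X=X.reshape(-1,3);d=X[:,:2]-o[:2];a=d@ax-.096;b=d@la
r=np.hypot(a,b)
k=(r>.014)&(r<.0225)&(X[:,2]>.243)&(X[:,2]<.256)
f=np.linalg.lstsq(np.c_[a[k],b[k],np.ones(k.sum())],X[k,2],rcond=None)[0];print("rim slope a,b, z",f.round(3),k.sum())
E
python3 c2.py
```

```text
17.6 [0.52578003 0.14718775 0.28215711] 0.35599573868656553 [ 0.2 -0.4 -1.3] 0.0014395824201280827
side 298 z [0.2039 0.2104 0.2355 0.2502 0.2517] a 0.0706 0.1183 b -0.0243 0.0267
beaker [0.5871 0.0375]
pot [ 0.6187 -0.0323]
top 186 z [0.202  0.2042 0.2258 0.2498 0.252 ] a 0.0668 0.1164 b -0.025 0.0239
beaker [0.5876 0.0436]
pot [ 0.5988 -0.0428]
rim slope a,b, z [-0.04   0.015  0.247] 46
```

Nothing has slipped and the rim is level to about 2°, so I hand in.

```bash
python3 -c "
from cell import arm
print(arm.sign_off())"
```

```text
the job is handed in; nothing more can be done
None
```

The job is done and handed in at about 18 s on the robot's clock. I turned the switch from high to off, picked up the tongs, closed them on the smallest steel cup, and lifted it.

**Last checks:**
- **Switch:** after I let go, the wrist camera showed the pointer at the round dot and the bar in line with the hotplate's x axis.
- **Cup:** it is about 12 cm above the plate. The rim is level to about 2° by a rough fit. Gripper opening (32.7 mm) and cup height did not change over a one-second hold.
- **Other vessels:** the top camera put the beaker and pot within about 2 mm of where they started.

**Disagreements:**
- In the last side-camera readings the beaker was up to 9 mm off in y, and the pot up to 19 mm off in x. The arm partly hid both from that camera, so I trusted the top view.
- An early top-camera reading of the tongs' right head was wrong. The wrist camera corrected it before the grasp.
- I did not measure the cartons, bottle, jar or kidney dish again at the end. The arm's planned path stayed clear of them.

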